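# Unlock the inspection mirror and hold it on the dial gauge

### The job

The bench camera looks straight into the swivelling inspection mirror, which is locked by a steel pin. Draw the lock pin straight up out of its bore and park it, let go, standing in the open notch beside the bore; then turn the mirror by its black grip until the camera sees the dial centred in the mirror, and finish while still holding it at that angle, because it springs back if released. Leave the gauge and the things around the rig as they are.

Things in the scene. Friction and masses are not known exactly. Their poses are not given: they have to be found in the camera images.
- rig: Fixed rig on a blue plate 12 mm thick, -120 to 190 mm in its x, -185 to 150 in y. Origin on the bench under the mirror's vertical hinge axis; x points roughly away from the robot, y left, z up. Steel lock block (top 52 mm above the bench) on the robot's side has the bore and, 50 mm to its +y, the notch. A black camera looks at the mirror from direction -60 deg (right, away from the robot).
- bore (a point): Mouth of the hole in the mirror's dark tail plate over the block's bore, while locked: 95 mm from the hinge axis, 62 mm above the bench. Hole and bore are 11.5 mm wide; the 10 mm pin stands 38 mm deep in them. The point and its axes stay with the rig.
- notch (a point): Parking place: centre of the upright U-shaped notch in the lock block, level with the block's top (52 mm above the bench). 14 mm wide in y, open upwards and towards -x (the robot), 40 mm deep to the plate; its back wall is 8 mm to +x of this point. Axes as the rig's.
- pin_grip (a point): Centre of the graspable part of the loose upright steel lock pin (0.1 kg): 10 mm shank 38 mm long, collar 24 mm wide and 5 mm thick, then a round barrel 16 mm wide, 42 mm long. Point on the axis, 27 mm above the collar's underside, 20 below the top, 65 above the tip. The collar rests on the tail plate in the bore, on the block's top when parked (point 27 mm above notch). z up along the pin.
- mirror (a joint): Turn of the mirror about its vertical hinge, rad, counter-clockwise from above, -0.3 to 1.3; 0 = locked by the pin, the face looking straight at the camera. A spring (0.12 N m/rad) pulls it to 0. The needed turn is half the angle, seen from the hinge, from lens to dial: 0.43 to 0.96 rad. The tail plate then swings to the rig's -y side, away from the notch.
- mirror_grip (a point): Centre of the mirror's black grip, an upright flat bar on the hinge axis on top of the mirror: 10 mm thick (x), 44 mm long (y), 81 to 125 mm above the bench (point at 105). x axis = outward normal of the mirror's face (plate 64 mm wide, 46 high, 8 thick, below the grip), z up; turns with the mirror. Pinch it across its thickness from above and turn about the vertical.
- mirror_face (a point): Centre of the mirror's reflecting face, on the hinge axis, 60 mm above the bench; x axis is the face's outward normal, z up; it turns with the mirror.
- lens (a point): Front of the fixed camera's lens, 148 mm from the hinge axis and 60 mm above the bench; the camera is a black 42 x 36 x 36 mm box on a short post, its top 78 mm above the bench.
- dial (a point): Centre of the white face of the dial gauge: round steel case 60 mm wide, 22 mm thick, on a stiff arm about the mirror's hinge axis, 151 mm from it, 60 mm above the bench; the face looks at the mirror. It stands 50 to 109 degrees counter-clockwise from the camera, seen from above (varies).
- sight (a point): Invisible frame of the camera's reflected line of sight: starts at the centre of the mirror's face and runs along this frame's x axis (z up), turning twice as far as the mirror. At mirror turn 0 it points to the lens. The camera sees the dial centred when this x axis passes through dial.
- pin: The lock pin of pin_grip; origin at its tip.
- can: Bystander: upright spray can, 52 mm diameter, 150 mm high, loose, left of the rig; origin at its underside.
- bowl: Bystander: dark steel bowl, 120 mm across, 45 mm high, loose, right of the rig; origin at its underside.
- collar: Bystander: steel collar, 56 mm outside and 32 mm inside diameter, 25 mm high, loose, left of the rig on the robot's side; origin at its underside.
There are look-alikes about, which are no part of the job. Of the things shaped like the pin, the bare steel one is meant.

How it is judged:
By the outcome, as a careful person would: the job done as asked, in the order asked, and still so for the second after the job is handed in, while the arm keeps its last pose, push and grip.
It also fails if it takes over 48 s, if anything falls off the work surface, if the arm or the gripper's body presses on something with over 40 N, if the wrist force passes 120 N, or if a joint passes its speed limit or range.

### The arm

A 6-joint arm with a two-finger parallel gripper is mounted at the origin on the work surface. World frame = base frame: x ahead of the robot, y to its left, z up, the work surface at z = 0. Lengths are in m, angles in rad, forces in N, time in s.
With the tool pointing down it reaches from about 0.25 to 0.725 m from the base axis. Payload 4 kg.
Tool frame: the origin (TCP) lies on the centre line of the jaws, within the pads' length; the fingertips stand ahead of it and the grasp point (between the pads) lies 11 mm behind it (bot.tip_extent is the z of the fingertips in the tool frame, in m); z points along the fingers, y is the direction in which the jaws open and shut (so a half turn about z gives the same grasp; the last joint's range is limited). The gripper opens to 85 mm and grips with 20 to 120 N. Pads are 22 mm wide; open, the fingers measure 114 mm over their backs; the gripper's body (76 mm by 85 mm) begins 54 mm behind the grasp point. The pads swing forward as they close: fully open they stand 13 mm farther back than shut.
Start: joints at [-1.261, 0.241, 0.005, 1.335, 0, 1.571], TCP at [0.152, -0.476, 0.239] pointing down, gripper open.
Joint ranges: [-2.72, 2.72], [-1.05, 1.87], [-1.09, 1.28], [-1.99, 2.15], [-1.42, 1.44], [-3.14, 3.14]. Speed limits (rad/s): [2.79, 2.79, 3.14, 3.14, 3.14, 3.14].

### API

Orientations are given as a unit quaternion [x, y, z, w].
In Python, from workcell import bot gives the robot as it stands.
- The arm moves only by the shell command python3 -m jog 'ROWS'. ROWS is JSON, a list that holds one entry, the list of rows, each a list of 7 numbers: the shift along the world's x, y, z in m, then the turn, a rotation vector about the world's x, y, z in degrees, then the closure in counts, from 0 (fully open) to 255 (shut). In form: [[[tx, ty, tz, ax, ay, az, fingers], ...]]. A call has 1 to 10 rows; each row is the pose to reach, as a shift and turn from the pose commanded when the call began; what a row does not reach only later rows make up. A row lasts 1/12 s, in which the tool goes at most 41.7 mm and 7.16 degrees, less where a joint would pass 70% of its speed; a pose out of reach is approached as far as the arm can. A call with a gripper value outside its range is refused whole. The fingers move at their own pace and stop on an object; the grip force is fixed at half the most. Time passes only in rows, so rows that repeat a pose let the fingers close. It gives the time, the measured TCP pose, the force and the opening at its end, in the units of the state.
- bot.get_obs(): the state, without advancing time (a new reading comes with each control period).
- bot.camera(name): name is "side" or "top" or "wrist"; returns the picture (400x640x3 uint8, blue, green, red); there is no depth.
- bot.camera_model(name): a dict with "K" (3x3 intrinsics, pixels), "T" (4x4, takes a point from camera to world coordinates). Camera axes: x right, y down, z forward; pixel columns grow to the right and rows downward; lengths in m; the calibration is good to about 2 mm. A picture is of the moment at which its call begins: read the wrist's pose just before it. camera_model takes no time and is no camera call; for the wrist camera it gives the pose at the moment of the call.
- bot.job_done(): hands the job in, once; it reports no verdict.
The state is a dict: "clock": time; "joint_pos": joint angles; "joint_vel": joint speeds; "tau": joint torques, N m; "eef_pos": TCP position; "tool_rot": TCP orientation; "ft_force": force on the tool from outside, world axes, zero at the start; "ft_torque": the same for the moment, N m; "grip_width": finger opening in m.
Only numpy, scipy, OpenCV 4.12 (cv2) and the standard library are available. Lean on these libraries where they do the work, as an engineer would, in place of code of your own. Each camera call takes 0.05 s, during which the arm holds its last target. There are 200 camera calls.

## Working session

There is one attempt and no reset: what is moved stays moved. The work goes in short steps, Python scripts to look and compute and a shell command to move; the robot and the scene stay as the last step left them, time stands still between calls to the robot, and variables do not carry over. Pictures are saved under pics/ and viewed, about 8 in all and at most 12, crops included, and the job is handed in when it is done.

```bash
mkdir -p pics; python3 - <<'E'
from workcell import bot
import cv2,numpy as np
for n in ("top","side"):
    m=bot.camera_model(n); print(n,np.round(m["K"],1).tolist(),np.round(m["T"],4).tolist())
    cv2.imwrite(f"pics/{n}0.png",bot.camera(n))
o=bot.get_obs();print(o,bot.tip_extent)
E
```

```text
top [[430.2, 0.0, 317.4], [0.0, 430.2, 195.2], [0.0, 0.0, 1.0]] [[0.0293, -0.996, 0.0844, 0.53], [-0.9996, -0.0294, 0.0008, 0.0219], [0.0017, -0.0844, -0.9964, 1.0316], [0.0, 0.0, 0.0, 1.0]]
side [[434.9, 0.0, 322.9], [0.0, 434.9, 199.1], [0.0, 0.0, 1.0]] [[-0.8032, -0.3718, 0.4655, 0.1515], [-0.5957, 0.4965, -0.6314, 0.6104], [0.0037, -0.7844, -0.6203, 0.6788], [0.0, 0.0, 0.0, 1.0]]
{'clock': 0.1, 'joint_pos': array([-1.26100885e+00,  2.41342237e-01,  3.88621631e-03,  1.33517184e+00,
        2.42548959e-05,  1.57081537e+00]), 'joint_vel': array([ 0.00015487, -0.00033487,  0.00189327, -0.00264729,  0.00052794,
        0.00011911]), 'tau': array([-1.51537497e-03, -3.73137403e+01,  2.53010112e+01,  1.08386434e-02,
       -1.68885090e-04, -7.12152257e-07]), 'eef_pos': array([ 0.15227447, -0.47569567,  0.23851005]), 'tool_rot': array([ 9.88028986e-01,  1.54265631e-01, -1.29306134e-04, -9.06671177e-04]), 'ft_force': array([0.26397088, 0.44411491, 0.15692766]), 'ft_torque': array([ 0.00551882, -0.01117635, -0.0482869 ]), 'grip_width': 0.08555157622438837} 0.008
```

View pics/top0.png

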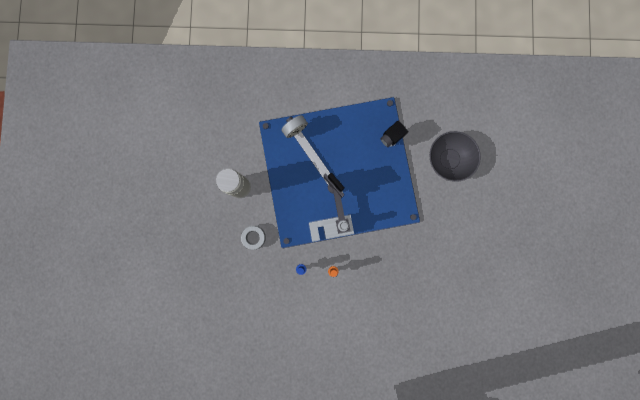

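View pics/side0.png

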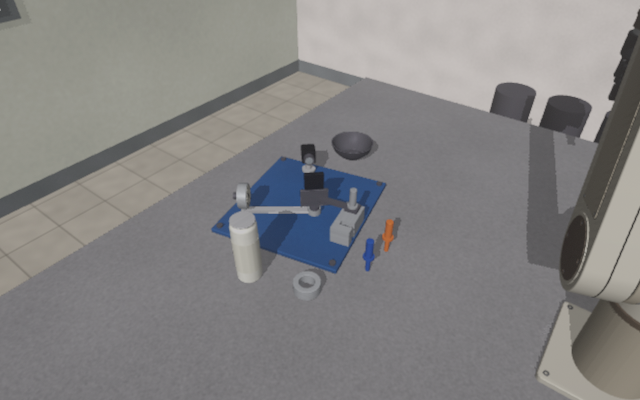

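The top view shows the plate corners at about (261,122), (396,98), (421,221) and (283,247). Three things are pin-shaped: blue (301,269), orange (334,272), and bare steel in the block at (344,225). The steel one is meant, since it is bare steel and stands in the block through the tail plate. Next I'll fit the rig pose and confirm the pin with a crop.

```bash
cat > h.py <<'E'
from workcell import bot
import cv2,numpy as np
from scipy.optimize import least_squares
from scipy.spatial.transform import Rotation as R
def proj(m,P):
    P=np.atleast_2d(P);T=m["T"];c=(P-T[:3,3])@T[:3,:3];p=c@np.array(m["K"]).T;return p[:,:2]/p[:,2:]
def ray(m,uv,z):
    T=m["T"];d=T[:3,:3]@np.linalg.solve(m["K"],[*uv,1]);o=T[:3,3];return o+d*(z-o[2])/d[2]
def rigp(q,P):
    c,s=np.cos(q[2]),np.sin(q[2]);P=np.atleast_2d(P).astype(float)
    return np.c_[q[0]+c*P[:,0]-s*P[:,1],q[1]+s*P[:,0]+c*P[:,1],P[:,2]]
E
python3 - <<'E'
from h import *
C=np.array([[.19,.15,.012],[.19,-.185,.012],[-.12,-.185,.012],[-.12,.15,.012]])
ms=[];obs=[]
for n in("top","side"):
    im=cv2.imread(f"pics/{n}0.png");m=bot.camera_model(n)
    h=cv2.cvtColor(im,cv2.COLOR_BGR2HSV);k=cv2.inRange(h,(105,130,25),(125,255,255))
    k=cv2.morphologyEx(k,cv2.MORPH_OPEN,np.ones((3,3)))
    c=max(cv2.findContours(k,0,2)[0],key=cv2.contourArea);hull=cv2.convexHull(c)
    q=cv2.approxPolyDP(hull,6,True)[:,0];print(n,q.tolist())
    ms.append(m);obs.append(q)
q4=np.array([[261,122],[396,98],[421,221],[283,247]],float)
g=np.array([min(obs[0],key=lambda p:np.hypot(*(p-a))) for a in q4])
f=lambda q:(proj(ms[0],rigp(q,C))-g).ravel()
s=least_squares(f,[.5,0,0.1]);q=s.x
print("rig",q,np.degrees(q[2]),"res",s.fun.round(1))
print("side proj",proj(ms[1],rigp(q,C)).round(0).tolist())
print("pin top by ray",ray(ms[0],(344,225),.109),"pred",rigp(q,[-.095,0,.109]))
d=ray(ms[0],(295,128),.075);print("dial top",d)
a=cv2.imread("pics/top0.png")[90:285,220:440];b=cv2.imread("pics/side0.png")[140:310,210:420]
cv2.imwrite("pics/crop0.png",cv2.vconcat([cv2.resize(a,(640,560),interpolation=2)]))
E
```

```text
top [[386, 99], [395, 104], [418, 221], [354, 233], [302, 132], [304, 114]]
side [[348, 249], [336, 271], [278, 253], [262, 242], [256, 214], [339, 208]]
rig [ 0.639184   -0.08955058  0.32309398] 18.511921224877806 res [-20.1  -2.1  19.1 -13.3  36.3  -8.2 -34.8  21. ]
side proj [[236.0, 219.0], [288.0, 147.0], [394.0, 166.0], [365.0, 248.0]]
pin top by ray [ 0.54594228 -0.03606855  0.109     ] pred [[ 0.54909952 -0.11971327  0.109     ]]
dial top [0.76209651 0.07785543 0.075     ]
```

View pics/crop0.png

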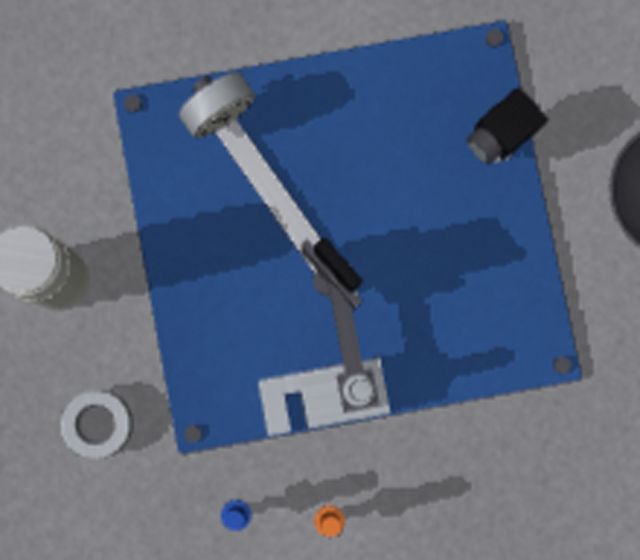

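The crop confirms it: the bare steel pin stands in the block at crop (357,388), with the notch to its left at (293,408). The blue (235,515) and orange (329,521) pins are outside the rig. I'll refit with the corners read from the crop.

```bash
python3 - <<'E'
from h import *
C=np.array([[.19,.15,.012],[.19,-.185,.012],[-.12,-.185,.012],[-.12,.15,.012],[-.095,0,.109]])
m=bot.camera_model("top");f2=lambda a:np.array(a)/[2.909,2.872]+[220,90]-0.3
g=f2([[115,91],[508,20],[581,379],[181,453],[357,388]])
s=least_squares(lambda q:(proj(m,rigp(q,C))-g).ravel(),[.63,0,0.1]);q=s.x
print("rig",q.round(4),np.degrees(q[2]),"res",s.fun.round(1))
print("side proj",proj(bot.camera_model("side"),rigp(q,C)).round(0).tolist())
print("pin by ray",ray(m,g[4],.109).round(4),"pred",rigp(q,C[4]).round(4))
for nm,P in dict(notch=[-.095,.05,.052],hinge=[0,0,.105],lens=[.148*.5,-.148*.866,.06]).items(): print(nm,rigp(q,P).round(4),((proj(m,rigp(q,P))-[220,90]+.3)*[2.909,2.872]).round())
d=ray(m,f2([217,103]),.085);v=d[:2]-q[:2];print("dial",d,np.hypot(*v),"angle from cam deg",np.degrees(np.arctan2(v[1],v[0])-q[2])+60)
np.save("rig.npy",q)
o=bot.get_obs();print(o["eef_pos"],R.from_quat(o["tool_rot"]).as_matrix().round(3).tolist())
mw=bot.camera_model("wrist");Tt=np.eye(4);Tt[:3,:3]=R.from_quat(o["tool_rot"]).as_matrix();Tt[:3,3]=o["eef_pos"];print((np.linalg.inv(Tt)@mw["T"]).round(3).tolist(),np.round(mw["K"],1).tolist())
E
```

```text
rig [ 0.6385 -0.0158  0.2107] 12.073217032532202 res [-0.9 -0.8  0.1 -0.5  0.6  0.4 -1.3  0.3  1.4  0.4]
side proj [[211.0, 228.0], [282.0, 156.0], [387.0, 183.0], [336.0, 271.0], [353.0, 190.0]]
pin by ray [ 0.5463 -0.0327  0.109 ] pred [[ 0.5456 -0.0357  0.109 ]]
notch [[0.5351 0.0132 0.052 ]] [[294. 402.]]
hinge [[ 0.6385 -0.0158  0.105 ]] [[337. 265.]]
lens [[ 0.7377 -0.1257  0.06  ]] [[477. 152.]]
dial [0.76516861 0.07903333 0.085     ] 0.15826084440249916 angle from cam deg 84.75255911742849
[ 0.15227447 -0.47569567  0.23851005] [[0.952, 0.305, -0.001], [0.305, -0.952, 0.002], [0.0, -0.002, -1.0]]
[[0.001, -0.947, -0.322, 0.083], [1.0, 0.001, 0.0, -0.001], [0.0, -0.322, 0.947, -0.134], [0.0, 0.0, 0.0, 1.0]] [[330.2, 0.0, 320.3], [0.0, 330.2, 202.0], [0.0, 0.0, 1.0]]
```

```bash
python3 -m jog '[[[0.04,0.045,0,0,0,-0.6,0],[0.07,0.075,0,0,0,-1.2,0],[0.1,0.105,0,0,0,-2,0],[0.13,0.135,0,0,0,-3,0],[0.16,0.17,0,0,0,-4,0],[0.19,0.2,0,0,0,-5,0],[0.22,0.23,0,0,0,-5.7,0],[0.25,0.26,0,0,0,-5.7,0],[0.28,0.29,0,0,0,-5.7,0],[0.31,0.32,0,0,0,-5.7,0]]]'
python3 -m jog '[[[0.02,0.03,0,0,0,0,0],[0.04,0.06,0,0,0,0,0],[0.06,0.09,-0.01,0,0,0,0],[0.084,0.12,-0.02,0,0,0,0],[0.084,0.122,-0.03,0,0,0,0],[0.084,0.122,-0.03,0,0,0,0],[0.084,0.122,-0.03,0,0,0,0]]]'
python3 - <<'E'
from h import *
m=bot.camera_model("wrist");np.savez("w1.npz",**m);im=bot.camera("wrist");cv2.imwrite("pics/w1.png",im)
q=np.load("rig.npy")
for nm,P in dict(pintop=[-.095,0,.109],bore=[-.095,0,.062],notch=[-.095,.05,.052],hinge=[0,0,.125]).items(): print(nm,proj(m,rigp(q,P)).round())
o=bot.get_obs();print(o["clock"],o["eef_pos"],R.from_quat(o["tool_rot"]).as_matrix().round(3).tolist())
E
```

```text
clock: 0.93
eef_pos: [0.4428, -0.1748, 0.2391]
tool_rot: [0.994, 0.105, -0.0, -0.0]
ft_force: [0.4, -0.1, 0.8]
grip_width: 0.0856
clock: 1.52
eef_pos: [0.5248, -0.0545, 0.2081]
tool_rot: [0.994, 0.105, -0.002, -0.0]
ft_force: [-0.5, -0.4, 0.4]
grip_width: 0.0856
pintop [[302. 175.]]
bore [[305. 162.]]
notch [[249. 159.]]
hinge [[298.  24.]]
1.5667 [ 0.52513349 -0.05526071  0.20903834] [[0.978, 0.208, -0.002], [0.208, -0.978, -0.0], [-0.002, -0.0, -1.0]]
```

View pics/w1.png

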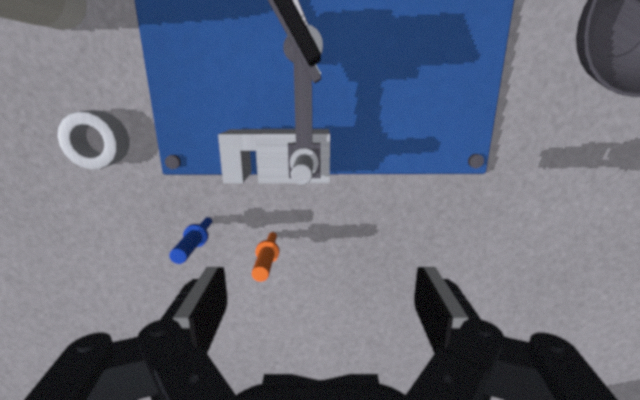

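The wrist view has the pin top at (301,173), predicted at (302,175), and the rig edges sit square in the image. So the rig pose holds.

```bash
python3 -m jog '[[[0.0215,0.020,-0.01,0,0,0,0],[0.0215,0.020,-0.03,0,0,0,0],[0.0215,0.020,-0.055,0,0,0,0],[0.0215,0.020,-0.08,0,0,0,0],[0.0215,0.020,-0.1,0,0,0,0],[0.0215,0.020,-0.115,0,0,0,0],[0.0215,0.020,-0.125,0,0,0,0],[0.0215,0.020,-0.126,0,0,0,0],[0.0215,0.020,-0.126,0,0,0,0]]]'
python3 - <<'E'
from h import *
print(bot.get_obs()["eef_pos"].round(4)); cv2.imwrite("pics/w2.png",bot.camera("wrist"))
E
```

```text
clock: 2.32
eef_pos: [0.5473, -0.0357, 0.0837]
tool_rot: [0.995, 0.104, -0.0, 0.0]
ft_force: [0.3, -1.1, 0.6]
grip_width: 0.0853
[ 0.5473 -0.0357  0.0837]
```

View pics/w2.png

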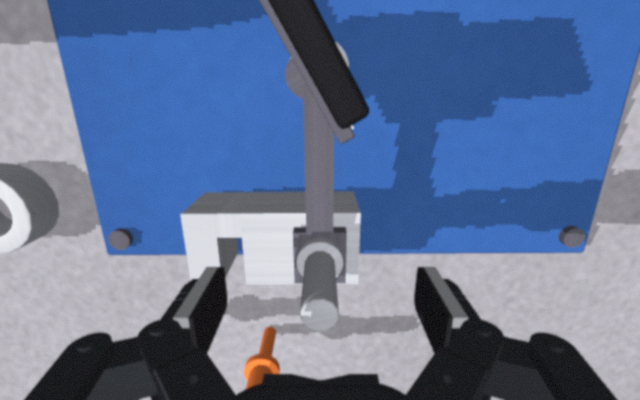

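The pin is centred between the jaws at column 320, so I'll close.

```bash
python3 -m jog '[[[0,0,0,0,0,0,120],[0,0,0,0,0,0,180],[0,0,0,0,0,0,220],[0,0,0,0,0,0,255],[0,0,0,0,0,0,255],[0,0,0,0,0,0,255],[0,0,0,0,0,0,255],[0,0,0,0,0,0,255],[0,0,0,0,0,0,255]]]'
```

```text
clock: 3.12
eef_pos: [0.5476, -0.0346, 0.0836]
tool_rot: [0.994, 0.105, 0.0, 0.0]
ft_force: [-0.5, -0.2, 2.9]
grip_width: 0.0147
```

```bash
python3 -m jog '[[[0,0,0.004,0,0,0,255],[0,0,0.01,0,0,0,255],[0,0,0.017,0,0,0,255],[0,0,0.024,0,0,0,255],[0,0,0.031,0,0,0,255],[0,0,0.038,0,0,0,255],[0,0,0.045,0,0,0,255],[0,0,0.052,0,0,0,255],[0,0,0.052,0,0,0,255],[0,0,0.052,0,0,0,255]]]'
python3 - <<'E'
from h import *
m=bot.camera_model("wrist");o=bot.get_obs();cv2.imwrite("pics/w3.png",bot.camera("wrist"))
q=np.load("rig.npy")
print(o["eef_pos"].round(4),proj(m,rigp(q,[[-.095,.05,.052],[-.095,0,.052],[-.087,.057,.052],[-.087,.043,.052]])).round().tolist(), 0.05*np.array([-np.sin(q[2]),np.cos(q[2])]))
E
```

```text
clock: 3.95
eef_pos: [0.5479, -0.0347, 0.136]
tool_rot: [0.994, 0.105, 0.001, 0.0]
ft_force: [-0.4, -0.1, -1.2]
grip_width: 0.0147
[ 0.5479 -0.0347  0.136 ] [[251.0, 218.0], [322.0, 218.0], [241.0, 207.0], [261.0, 207.0]] [-0.01045807  0.04889406]
```

View pics/w3.png

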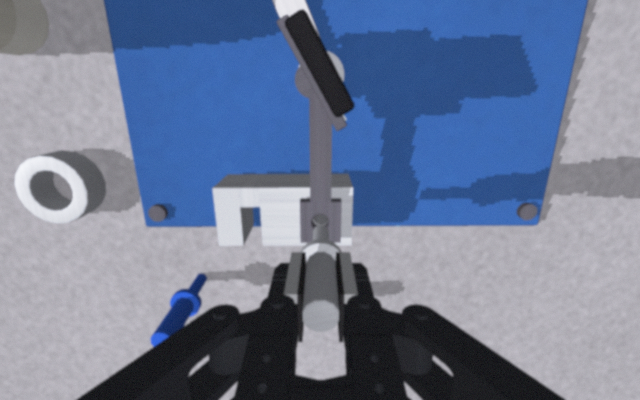

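The pin is clear of the bore. The empty hole shows at (320,218), and the notch at about (252,215) against a predicted (251,218). I'll move 50 mm along rig y and lower.

```bash
python3 -m jog '[[[-0.003,0.012,0,0,0,0,255],[-0.006,0.025,0,0,0,0,255],[-0.009,0.038,0,0,0,0,255],[-0.011,0.049,0,0,0,0,255],[-0.011,0.049,0,0,0,0,255],[-0.011,0.049,0,0,0,0,255],[-0.011,0.049,-0.006,0,0,0,255],[-0.011,0.049,-0.012,0,0,0,255],[-0.011,0.049,-0.018,0,0,0,255],[-0.011,0.049,-0.022,0,0,0,255]]]'
python3 -m jog '[[[0,0,-0.003,0,0,0,255],[0,0,-0.006,0,0,0,255],[0,0,-0.01,0,0,0,255],[0,0,-0.01,0,0,0,255]]]'
```

```text
clock: 4.83
eef_pos: [0.5359, 0.0138, 0.112]
tool_rot: [0.995, 0.105, -0.001, -0.0]
ft_force: [-0.8, -0.7, -1.4]
grip_width: 0.0144
clock: 5.17
eef_pos: [0.536, 0.0141, 0.1024]
tool_rot: [0.994, 0.105, -0.001, -0.0]
ft_force: [0.2, 0.7, -1.5]
grip_width: 0.0143
```

```bash
python3 -m jog '[[[0,0,-0.005,0,0,0,255],[0,0,-0.01,0,0,0,255],[0,0,-0.015,0,0,0,255],[0,0,-0.02,0,0,0,255],[0,0,-0.024,0,0,0,255],[0,0,-0.026,0,0,0,255],[0,0,-0.028,0,0,0,255],[0,0,-0.0285,0,0,0,255],[0,0,-0.0285,0,0,0,255]]]'
python3 - <<'E'
from h import *
print(bot.get_obs()["ft_force"]); cv2.imwrite("pics/w4.png",cv2.hconcat([bot.camera("wrist")[100:400,100:540],cv2.resize(bot.camera("side")[130:280,270:450],(360,300))]))
E
```

```text
clock: 5.92
eef_pos: [0.5365, 0.0143, 0.0747]
tool_rot: [0.994, 0.105, -0.0, -0.0]
ft_force: [0.1, 0.2, -1.4]
grip_width: 0.0145
[ 0.07522511  0.15593106 -1.38664888]
```

View pics/w4.png

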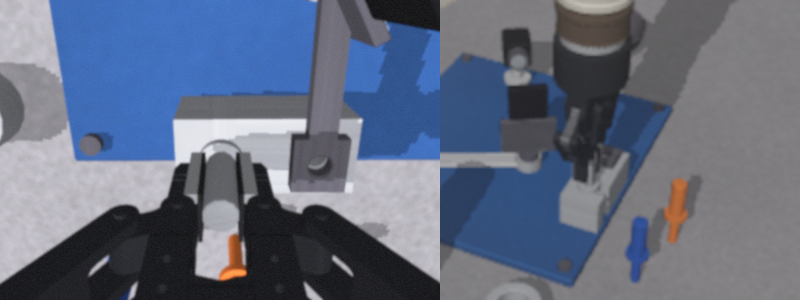

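The pin stands in the notch. I'll lower the last millimetre, open and rise.

```bash
python3 -m jog '[[[0,0,-0.0006,0,0,0,255],[0,0,-0.0012,0,0,0,255],[0,0,-0.0012,0,0,0,255],[0,0,-0.0012,0,0,0,255]]]'
python3 -m jog '[[[0,0,0,0,0,0,200],[0,0,0,0,0,0,170],[0,0,0,0,0,0,130],[0,0,0,0,0,0,90],[0,0,0,0,0,0,50],[0,0,0,0,0,0,20],[0,0,0,0,0,0,0],[0,0,0,0,0,0,0],[0,0,0,0,0,0,0]]]'
python3 -m jog '[[[0,0,0.01,0,0,0,0],[0,0,0.03,0,0,0,0],[0,0,0.06,0,0,0,0],[0,0,0.09,0,0,0,0],[0,0,0.12,0,0,0,0],[0,0,0.12,0,0,0,0]]]'
python3 - <<'E'
from h import *
m=bot.camera_model("wrist");im=bot.camera("wrist");o=bot.get_obs()
t=bot.camera("top");mt=bot.camera_model("top");q=np.load("rig.npy")
cv2.imwrite("pics/w5full.png",im);cv2.imwrite("pics/t5full.png",t)
cv2.imwrite("pics/w5.png",cv2.hconcat([cv2.resize(im[0:300,160:480],(400,375)),cv2.resize(t[90:240,240:400],(400,375),interpolation=2)]))
P=rigp(q,[[-.095,.05,.099],[-.095,.05,.054],[0,0,.125]]);print(proj(m,P).round().tolist(),proj(mt,P).round().tolist())
print(o["eef_pos"],o["joint_pos"].round(2))
E
```

```text
clock: 6.35
eef_pos: [0.5366, 0.0143, 0.0737]
tool_rot: [0.994, 0.105, 0.0, -0.0]
ft_force: [-0.1, -0.7, -1.2]
grip_width: 0.0142
clock: 7.1
eef_pos: [0.5364, 0.0143, 0.0736]
tool_rot: [0.994, 0.105, -0.0, 0.0]
ft_force: [-0.8, -0.0, 0.6]
grip_width: 0.0856
clock: 7.6
eef_pos: [0.5403, 0.0144, 0.2012]
tool_rot: [0.994, 0.105, 0.006, 0.001]
ft_force: [0.7, -0.2, 1.1]
grip_width: 0.0853
[[321.0, 214.0], [321.0, 196.0], [405.0, 80.0]] [[321.0, 229.0], [321.0, 230.0], [336.0, 181.0]]
[0.53916217 0.01439004 0.19836905] [0.03 0.33 0.02 1.25 0.   2.96]
```

View pics/w5.png

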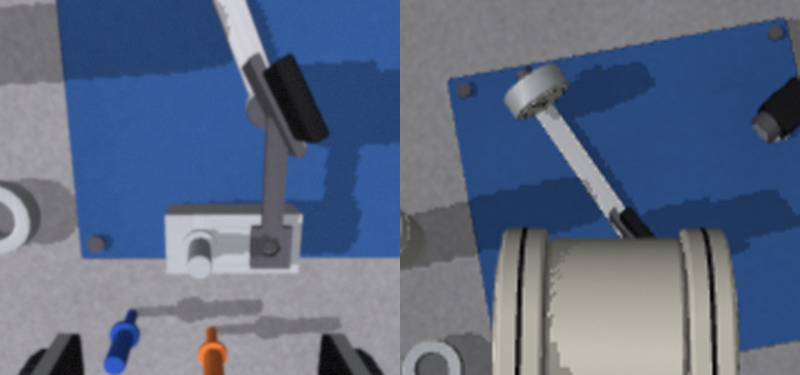

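The pin is released and standing upright in the notch, at full-frame (319,210) against a predicted (321,214). Next I'll go above the grip with the jaws turned +30° to lie across its thickness.

```bash
python3 -m jog '[[[0.02,-0.006,0.01,0,0,6,0],[0.04,-0.012,0.01,0,0,12,0],[0.06,-0.018,0.01,0,0,18,0],[0.085,-0.025,0.01,0,0,24,0],[0.102,-0.03,0.01,0,0,30,0],[0.102,-0.03,0.01,0,0,30,0],[0.102,-0.03,0.01,0,0,30,0],[0.102,-0.03,0.01,0,0,30,0]]]'
python3 - <<'E'
from h import *
m=bot.camera_model("wrist");im=bot.camera("wrist");o=bot.get_obs();q=np.load("rig.npy")
cv2.imwrite("pics/w6.png",im)
a=q[2]-np.pi/3;r=q[2]*0
n=np.array([.5,-.866,0]);t=np.array([.866,.5,0])
G=[i*.005*n+j*.022*t+[0,0,.125] for i,j in((1,1),(1,-1),(-1,-1),(-1,1))]
print("grip top",proj(m,rigp(q,np.array(G))).round().tolist(),"hinge",proj(m,rigp(q,[0,0,.125])).round())
for d in(75,80,85,90,95):
    b=np.radians(d-60);print(d,proj(m,rigp(q,[[.151*np.cos(b),.151*np.sin(b),.06],[.173*np.cos(b),.173*np.sin(b),.06]])).round().tolist())
Y=R.from_quat(o["tool_rot"]).as_matrix()[:,1];print(o["eef_pos"].round(4),np.degrees(np.arctan2(Y[1],Y[0])))
E
```

```text
clock: 8.37
eef_pos: [0.6371, -0.0155, 0.2022]
tool_rot: [0.934, 0.358, -0.002, -0.001]
ft_force: [-0.2, 0.8, -0.9]
grip_width: 0.0853
grip top [[330.0, 186.0], [330.0, 246.0], [316.0, 246.0], [315.0, 186.0]] hinge [[323. 217.]]
75 [[376.0, -2.0], [386.0, -37.0]]
80 [[359.0, -7.0], [365.0, -42.0]]
85 [[341.0, -10.0], [344.0, -46.0]]
90 [[323.0, -10.0], [323.0, -47.0]]
95 [[305.0, -9.0], [301.0, -45.0]]
[ 0.6371 -0.0154  0.2027] -48.004029071888134
```

View pics/w6.png

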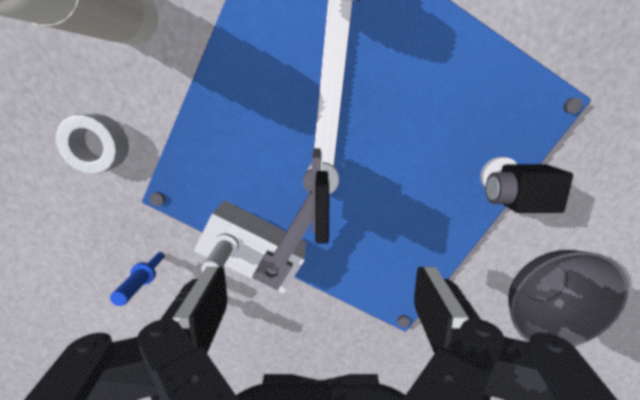

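The view shows the grip top centred at about column 322 (predicted 323), lined up vertically across the jaws. The gauge arm runs from (322,178) to (340,0). I'll go down and pinch the grip, and measure the dial bearing by fitting the gauge case silhouette and the arm line.

```bash
python3 -m jog '[[[0.001,-0.0005,-0.02,0,0,0,0],[0.001,-0.0005,-0.04,0,0,0,0],[0.001,-0.0005,-0.06,0,0,0,0],[0.001,-0.0005,-0.08,0,0,0,0],[0.001,-0.0005,-0.095,0,0,0,0],[0.001,-0.0005,-0.102,0,0,0,0],[0.001,-0.0005,-0.102,0,0,0,0],[0.001,-0.0005,-0.102,0,0,0,0]]]'
python3 -m jog '[[[0,0,0,0,0,0,120],[0,0,0,0,0,0,180],[0,0,0,0,0,0,220],[0,0,0,0,0,0,255],[0,0,0,0,0,0,255],[0,0,0,0,0,0,255],[0,0,0,0,0,0,255],[0,0,0,0,0,0,255],[0,0,0,0,0,0,255],[0,0,0,0,0,0,255]]]'
python3 - <<'E'
from h import *
q=np.load("rig.npy")
def case(b,dr):
    a=np.linspace(0,2*np.pi,60);u=np.array([np.cos(b),np.sin(b),0]);t=np.array([-np.sin(b),np.cos(b),0])
    return np.vstack([(r+dr)*u+.03*np.cos(a)[:,None]*t+(.06+.03*np.sin(a)[:,None])*[0,0,1] for r in(.151,.173)])
for n,box in(("top",(105,145,275,312)),("side",(180,212,230,254))):
    im=cv2.imread(f"pics/{n}0.png");m=bot.camera_model(n)
    h=cv2.cvtColor(im,cv2.COLOR_BGR2HSV);k=np.zeros(im.shape[:2],np.uint8);y0,y1,x0,x1=box
    k[y0:y1,x0:x1]=(h[y0:y1,x0:x1,1]<90)*255
    best=[]
    for d in np.arange(70,101,.5):
        for dr in(-.004,-.002,0,.002,.004):
            z=np.zeros_like(k);p=proj(m,rigp(q,case(np.radians(d-60),dr)))
            cv2.fillConvexPoly(z,cv2.convexHull((p*16).round().astype(np.int32)),255,cv2.LINE_AA,4)
            best.append((np.abs(z.astype(float)-k).sum()/255,d,dr))
    print(n,sorted(best)[:5],(k>0).sum())
# arm line in wrist view
o=np.load("w1.npz")
im=cv2.imread("pics/top0.png");m=bot.camera_model("top");h=cv2.cvtColor(im,cv2.COLOR_BGR2HSV)
k=(h[...,1]<60)&(h[...,2]>130);k[:137]=0;k[174:]=0;k[:,:295]=0;k[:,330:]=0
y,x=np.nonzero(k);vx,vy,cx,cy=cv2.fitLine(np.c_[x,y].astype(np.float32),2,0,.01,.01).ravel()
for z in(.02,.04,.06):
    A=ray(m,(cx-15*vx,cy-15*vy),z);B=ray(m,(cx+15*vx,cy+15*vy),z);d=B-A
    if d[0]<0:d=-d
    w=A[:2]-q[:2];print("arm z",z,"bearing",np.degrees(np.arctan2(d[1],d[0])-q[2])+60,"miss hinge mm",1e3*(w[0]*d[1]-w[1]*d[0])/np.hypot(*d[:2]))
E
```

```text
clock: 9.08
eef_pos: [0.6391, -0.0159, 0.1022]
tool_rot: [0.933, 0.359, -0.0, -0.0]
ft_force: [0.1, 0.5, 0.3]
grip_width: 0.0852
clock: 9.92
eef_pos: [0.6387, -0.0151, 0.102]
tool_rot: [0.933, 0.359, -0.0, -0.001]
ft_force: [-4.3, 3.8, 4.4]
grip_width: 0.0091
top [(np.float64(566.1725490196078), np.float64(84.0), 0.002), (np.float64(567.1647058823529), np.float64(84.5), 0), (np.float64(567.3450980392157), np.float64(84.0), 0), (np.float64(567.443137254902), np.float64(83.5), 0.002), (np.float64(567.6235294117647), np.float64(85.0), 0)] 878
side [(np.float64(264.9294117647059), np.float64(82.0), 0.004), (np.float64(265.3137254901961), np.float64(81.5), 0.004), (np.float64(266.078431372549), np.float64(81.0), 0.004), (np.float64(266.87450980392157), np.float64(82.5), 0.004), (np.float64(267.11764705882354), np.float64(80.5), 0.004)] 651
arm z 0.02 bearing 85.60590050450598 miss hinge mm 2.0103563780829226
arm z 0.04 bearing 85.60590050450601 miss hinge mm 0.06852094837653616
arm z 0.06 bearing 85.60590050450598 miss hinge mm -1.8733144813299225
```

```bash
python3 - <<'E'
from h import *
q=np.load("rig.npy");o=bot.get_obs();mw=bot.camera_model("wrist")
def M(p,r): T=np.eye(4);T[:3,:3]=r.as_matrix();T[:3,3]=p;return T
X=np.linalg.inv(M(o["eef_pos"],R.from_quat(o["tool_rot"])))@mw["T"]
m=dict(K=mw["K"],T=M([.6371,-.0154,.2027],R.from_quat([.9338,.358,-.002,-.001]))@X)
im=cv2.imread("pics/w6.png");h=cv2.cvtColor(im,cv2.COLOR_BGR2HSV)
k=(h[...,1]<70)&(h[...,2]>120);k[145:]=0;k[:5]=0;k[:,:305]=0;k[:,360:]=0
y,x=np.nonzero(k);rows=range(10,145,15);print([(r,round(x[y==r].mean(),1),(y==r).sum()) for r in rows])
f=np.array([[x[y==r].mean(),r] for r in range(5,145)],np.float32)
vx,vy,cx,cy=cv2.fitLine(f,2,0,.01,.01).ravel()
for z in(.03,.04,.06):
    A=ray(m,(cx-50*vx,cy-50*vy),z);B=ray(m,(cx+50*vx,cy+50*vy),z);d=B-A
    if d[0]<0:d=-d
    w=A[:2]-q[:2];print("arm z",z,"bearing",np.degrees(np.arctan2(d[1],d[0])-q[2])+60,"miss",1e3*(w[0]*d[1]-w[1]*d[0])/np.hypot(*d[:2]))
# plate edge for yaw: left edge line and lens
c=ray(m,(502,187),.06);w=c[:2]-q[:2];print("lens",np.hypot(*w),np.degrees(np.arctan2(w[1],w[0])-q[2]))
e=[ray(m,p,.012) for p in((144,203),(404,331),(590,99))]
for a,b in((e[0],e[1]),(e[1],e[2])): print("edge",np.hypot(*(b-a)[:2]),np.degrees(np.arctan2(*(b-a)[1::-1])-q[2]))
E
```

```text
[(10, np.float64(338.5), np.int64(24)), (25, np.float64(337.5), np.int64(24)), (40, np.float64(335.5), np.int64(24)), (55, np.float64(334.5), np.int64(24)), (70, np.float64(332.5), np.int64(24)), (85, np.float64(331.0), np.int64(23)), (100, np.float64(330.0), np.int64(23)), (115, np.float64(328.0), np.int64(23)), (130, np.float64(326.5), np.int64(22))]
arm z 0.03 bearing 84.28587576315553 miss -1.2495170457241647
arm z 0.04 bearing 84.28587576315554 miss -1.5140381161288237
arm z 0.06 bearing 84.28587576315556 miss -2.043080256938137
lens 0.15595345158087523 -59.248190267510054
edge 0.32699601756995456 -89.79460443242345
edge 0.30604328302221373 0.13000229958612528
```

Bearing estimates are 84.3° (wrist), 84–85° (case) and 85.6° (top-view arm), so about 84.8°. That makes the mirror turn 42.4°. Turning now.

```bash
python3 -m jog '[[[0,0,0,0,0,5,255],[0,0,0,0,0,10,255],[0,0,0,0,0,15,255],[0,0,0,0,0,20,255],[0,0,0,0,0,25,255],[0,0,0,0,0,30,255],[0,0,0,0,0,35,255],[0,0,0,0,0,40,255],[0,0,0,0,0,42.4,255],[0,0,0,0,0,42.4,255]]]'
python3 -m jog '[[[0,0,0,0,0,0,255],[0,0,0,0,0,0,255],[0,0,0,0,0,0,255]]]'
python3 - <<'E'
from h import *
m=bot.camera_model("wrist");im=bot.camera("wrist");o=bot.get_obs();q=np.load("rig.npy");s=bot.camera("side")
Y=R.from_quat(o["tool_rot"]).as_matrix()[:,1];yw=np.degrees(np.arctan2(Y[1],Y[0]));print("jaw yaw",yw,"turn",yw-np.degrees(q[2])+60,o["ft_force"],o["ft_torque"],o["grip_width"])
cv2.imwrite("pics/w7f.png",im)
for d in(38,40,42.4,44,46):
    b=np.pi+np.radians(-d);print(d,proj(m,rigp(q,[.095*np.cos(b),.095*np.sin(b),.062])).round())
cv2.imwrite("pics/w7.png",cv2.hconcat([cv2.resize(im,(480,300)),cv2.resize(s[130:280,200:360],(320,300))]))
E
```

```text
clock: 10.75
eef_pos: [0.6384, -0.015, 0.102]
tool_rot: [0.74, 0.673, -0.0, -0.001]
ft_force: [-4.4, 3.8, 4.2]
grip_width: 0.0093
clock: 11.0
eef_pos: [0.6384, -0.0151, 0.102]
tool_rot: [0.74, 0.672, -0.0, -0.001]
ft_force: [-5.0, 3.5, 5.9]
grip_width: 0.0092
jaw yaw -5.511450448514702 turn 42.41533251895309 [-3.88557945  4.40378293  4.66279766] [ 0.66613785  0.89571166 -0.12859177] 0.009110820375945732
38 [[158. 188.]]
40 [[160. 183.]]
42.4 [[162. 177.]]
44 [[163. 172.]]
46 [[165. 167.]]
```

View pics/w7.png

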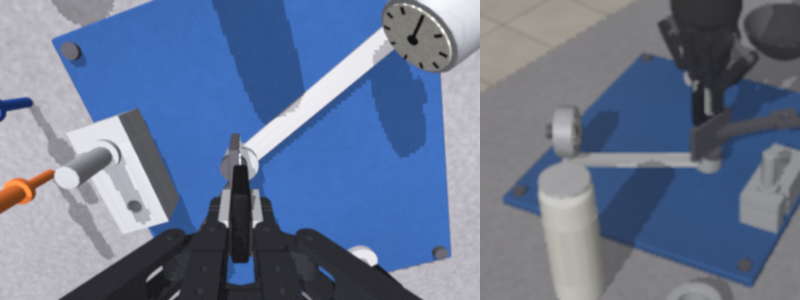

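The mirror has turned with the jaws and its plate edge lies parallel to the pads. The pin still stands in the notch at (85,165). The dial face is now visible with its hub at about full-frame (551,51), so I'll measure it directly.

```bash
python3 - <<'E'
from h import *
q=np.load("rig.npy");m=bot.camera_model("wrist");im=cv2.imread("pics/w7f.png")
c=im[0:120,490:640];cv2.imwrite("pics/d7.png",cv2.resize(c,(750,600),interpolation=2))
for uv in((551,51),(553,53),(557,48)):
    P=ray(m,uv,.06);w=P[:2]-q[:2];print(uv,np.hypot(*w),np.degrees(np.arctan2(w[1],w[0])-q[2])+60)
for d in(83,84,85,86):
    b=np.radians(d-60);print(d,proj(m,rigp(q,[.151*np.cos(b),.151*np.sin(b),.06])).round(1))
print("tail",proj(m,rigp(q,[[.095*np.cos(np.pi+.74),.095*np.sin(np.pi+.74),.062],[-.095,.05,.099],[-.095,0,.052]])).round())
E
```

```text
(551, 51) 0.1519397760044072 84.84601369441235
(553, 53) 0.15221224527668234 84.3002305095927
(557, 48) 0.1547677640109156 84.55827078893407
83 [[554.2  60.5]]
84 [[551.6  56.1]]
85 [[548.9  51.8]]
86 [[546.   47.4]]
tail [[248. 356.]
 [ 89. 241.]
 [179. 277.]]
```

View pics/d7.png

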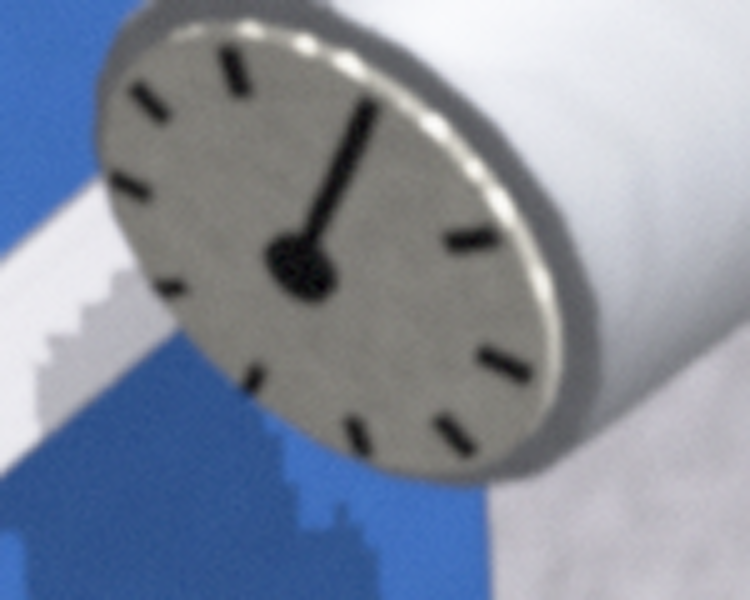

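The hub is at full-frame (550,54), 151 mm from the hinge at a bearing of about 84.5°. The needed turn is therefore about 42.3°, and the jaws hold 42.4°. The pin is where it should be, so I'm handing in.

```bash
python3 -c "
from workcell import bot
bot.job_done();o=bot.get_obs();print(o['clock'],o['grip_width'],o['ft_force'])"
```

```text
the job is handed in; nothing more can be done
the job is handed in; nothing more can be done
```

The job is handed in at about 11 s on the robot's clock. The steel lock pin is parked in the notch, and the gripper is still holding the mirror turned to the dial.

- **Pin:** I drew it straight up out of the bore, moved it 50 mm along the rig's y and set it in the notch. After I let go it stood upright, within about 4 px of where it should appear. It was still there after the mirror turned.
- **Mirror:** I pinched the grip across its thickness and turned it 42.4° (0.74 rad).
- **Dial check:** The last direct reading of the dial hub put it 151 mm from the hinge, 84.5° from the camera. That calls for a turn of about 42.3°.
- **Estimates that differed:** The earlier bearings ranged from 84.0° to 85.6°, or about ±0.4° of turn. The side-view fit of the gauge case gave about 82°, but its outline was poor and I discarded it.
- **Forces:** The wrist force readings while holding the mirror stayed under 10 N.
- **Not checked:** I took the mirror's angle from the jaws; the tail plate was hidden behind the gripper. The last state readout after hand-in was refused. I did not measure the can, bowl, collar or the other two pins again at the end, though none of my moves went near them.

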